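# Fetch the drilling template from behind the glue and the turned leg

## Task

Stand the glue bottle and the turned leg, which block the way to the drilling template, in the side tray. Then fetch the template and lower it onto the two pins of the green fixture until it lies flat on the block, and only after that put the bottle back upright in the middle of its round rubber pad and the leg back upright in the middle of its square cork pad. Do not knock the bottle or the leg over, and leave the wax tin where it stands.

Things in the scene. Friction and masses are not known exactly. Their poses are not given: they have to be found in the camera images.
- bottle: White plastic glue bottle with a paper label and a grey cap and nozzle, standing upright on the round pad. Body 50 mm in diameter up to 95 mm, then a shoulder to a 20 mm cap; 125 mm tall in all; about 0.16 kg. Origin: centre of its underside; z up its axis.
- leg: Turned light-wood furniture leg, standing upright on the square pad. Foot 48 mm in diameter, waist 28 mm (22 to 34 mm up), then a thick cylindrical part 44 mm in diameter from 66 to 100 mm up, a groove and a flat top 44 mm in diameter; 120 mm tall; about 0.12 kg. Origin: centre of its underside; z up its axis.
- template: Aluminium drilling template, 46 (x) x 140 (y) x 12 mm, 14 mm through holes at y = +-50 mm, about 0.35 kg. Dark steel bar handle over its middle: 14 mm thick (x), 60 mm long (y), 29 to 51 mm above the underside. Lies behind bottle and leg in the crib, an 8 mm board with a 12 mm high rim on back and sides. May be fitted either way round. Origin: centre of underside; z up.
- fixture: Fixed green block 80 (x) x 160 (y) x 25 mm high, with two steel pins on top: round at y = +50 mm, diamond at y = -50 mm, both 12 mm across and 20 mm high, the upper 7 mm tapering to 4 mm. The seated template lies flat and centred on the block, its underside 25 mm above the fixture's origin. Origin: centre of the block's underside, on the bench; z up.
- tray: Side tray: fixed open dark-wood tray, 170 mm (its x) by 190 mm (its y) outside, walls 5 mm thick and 18 mm high, floor 5 mm thick; empty at the start. Bottle and leg both stand in it side by side for the time being. Origin: centre of its underside, on the bench.
- pad_round: Round black rubber pad, 60 mm in diameter, 3 mm thick, fixed on the crib's board: the place of the bottle. It may be the left or the right of the two pads, which lie 86 mm apart. Origin: centre of its underside (its top is 3 mm higher).
- pad_square: Square cork pad, 60 x 60 mm, 3 mm thick, fixed on the crib's board: the place of the leg. Origin: centre of its underside (its top is 3 mm higher).
- tin: Small closed brass-coloured wax tin, 48 mm in diameter, 38 mm tall, standing in the crib's rear corner beside the template. A bystander: leave it. Origin: centre of its underside.
Mind the look-alikes: they are no part of the job. Leave any blue or purple look-alike of the bottle alone. Leave any red look-alike of the leg alone.

How it is judged:
By the outcome, as a careful person would: the job done as asked, in the order asked, and still so for the second after the job is handed in, with the robot touching nothing.
It also fails if it takes over 112 s, if anything falls off the work surface, if the arm or the gripper's body presses on something with over 40 N, if the wrist force passes 120 N, or if a joint passes its speed limit or range.

## Robot

A 6-joint arm with a two-finger parallel gripper is mounted at the origin on the work surface. World frame = base frame: x ahead of the robot, y to its left, z up, the work surface at z = 0. Lengths are in mm, angles in rad, forces in N, time in s.
With the tool pointing down it reaches from about 350 to 950 mm from the base axis. Payload 17.4 kg.
Tool frame: the origin (TCP) lies on the mounting face of the last link; the fingertips stand ahead of it and the grasp point (between the pads) lies 167 mm ahead of it (robot.tips_ahead is the z of the fingertips in the tool frame, in mm); z points along the fingers, y is the line along which they close (so a half turn about z gives the same grasp; the last joint's range is limited). The gripper opens to 93 mm and grips with 3 to 60 N. Pads are 15 mm wide; open, the fingers measure 128 mm over their backs; the gripper's body (75 mm by 188 mm) begins 65 mm behind the grasp point.
Start: joints at [1.293, 0.116, 1.442, -0, 1.584, -0.038], TCP at [160.326, 655.69, 404.746] pointing down, gripper open.
Joint ranges: [-2.83, 2.83], [-0.83, 2.19], [0.07, 2.5], [-1.14, 4.28], [0.01, 3], [-2.97, 2.97]. Speed limits (rad/s): [1.89, 1.89, 2.22, 3.14, 3.14, 3.14].

## Interface

Orientations are given as [roll, pitch, yaw] about the fixed x, y, z axes, in that order (R = Rz(yaw) Ry(pitch) Rx(roll)).
In Python, from workcell import robot gives the robot as it stands.
- The arm moves only by the tool servo_tool, never from a script. Its argument "increments" is one flat list of numbers, 7 for each row, row after row: the shift along the tool's x, y, z in cm, then the turn, a rotation vector about the tool's x, y, z in rad, then the opening, from -1 (shut) to 1 (fully open). A call has 1 to 20 rows; each row is the pose to reach, as a shift and turn from the pose commanded when the call began, along the tool's axes at that moment; what a row does not reach only later rows make up. A row lasts 1/8 s, in which the tool goes at most 62.5 mm and 10.7 degrees, less where a joint would pass 70% of its speed; a pose out of reach is approached as far as the arm can. A call with a gripper value outside its range is refused whole. The fingers move at their own pace and stop on an object; "force" is the grip in N (left out, the last holds). Time passes only in rows, so rows that repeat a pose let the fingers close. It gives the time, the measured TCP pose, the force, the opening and the grip force at its end, in the units of the state.
- robot.read_state(): the state, without advancing time (a new reading comes with each control period).
- robot.grab_frame(name): name is "scene" or "side" or "wrist"; returns a dict with "img" (480x640x3 uint8, red, green, blue), "depth" (480x640 float32, mm along the optical axis (not along the pixel's ray), 0 where there is no reading), "fx", "fy", "cx", "cy" (pixels), "dist" ([k1, k2, p1, p2, k3] as OpenCV has them; the pictures are not rectified), "view" (4x4, takes a point from world to camera coordinates); the wrist camera has in their place "T_tool_cam" (4x4, takes a point from camera to tool coordinates, whose origin is the TCP and whose axes are the flange's). Camera axes: x right, y up, looking along -z (the intrinsics and any distortion apply to the point x, -y, -z); pixel columns grow to the right and rows downward; lengths in mm; the calibration is good to about 2 mm. A picture is of the moment at which its call begins: read the wrist's pose just before it.
- robot.finish_job(): hands the job in; it is judged then, once.
The state is a dict: "clock": time; "q": joint angles; "joint_velocities": joint speeds; "joint_torque": joint torques, N m; "tool_pos": TCP position; "ee_rot": TCP orientation; "wrist_force": force on the tool from outside, world axes, zero at the start; "wrist_torque": the same for the moment, N m; "grip_width": finger opening in mm; "grasp_force": force on a finger pad.
Only numpy, scipy, OpenCV 4.12 (cv2) and the standard library are available. Lean on these libraries where they do the work, as an engineer would, in place of code of your own. Each camera call takes 0.05 s, during which the arm holds its last target. There are 200 camera calls.

## Working session

There is one attempt and no reset: what is moved stays moved. The work goes in short steps, Python scripts to look and compute and a tool call to move; the robot and the scene stay as the last step left them, time stands still between calls to the robot, and variables do not carry over. Pictures are saved under pics/ and viewed, at most 14 in all, crops included, and the job is handed in when it is done.

Besides the shell and the picture viewer there is one more tool, called as name(argument=value, ...) on one line, values as JSON. servo_tool: Moves the arm, as the interface text tells. Its arguments: {"type":"object","properties":{"increments":{"type":"array"},"force":{"type":"number"}},"required":["increments"]}

```bash
ls; mkdir -p pics
cat > h.py <<'E'
import numpy as np, cv2, json
from workcell import robot
from scipy.spatial.transform import Rotation as R
def grab(n):
    s=robot.read_state(); f=robot.grab_frame(n)
    if n=='wrist':
        T=np.eye(4); T[:3,:3]=R.from_euler('xyz',s['ee_rot']).as_matrix(); T[:3,3]=s['tool_pos']
        f['c2w']=T@np.array(f['T_tool_cam'])
    else: f['c2w']=np.linalg.inv(np.array(f['view']))
    f['K']=np.array([[f['fx'],0,f['cx']],[0,f['fy'],f['cy']],[0,0,1.]])
    return f
def rays(f,uv):
    p=cv2.undistortPoints(np.array(uv,float).reshape(-1,1,2),f['K'],np.array(f['dist'],float)).reshape(-1,2)
    return np.c_[p[:,0],-p[:,1],-np.ones(len(p))]
def onplane(f,uv,z):
    d=rays(f,uv)@f['c2w'][:3,:3].T; o=f['c2w'][:3,3]
    return o+d*((z-o[2])/d[:,2])[:,None]
def cloud(f):
    v,u=np.mgrid[0:480,0:640]; d=rays(f,np.c_[u.ravel(),v.ravel()])*f['depth'].reshape(-1,1)
    return (d@f['c2w'][:3,:3].T+f['c2w'][:3,3]).reshape(480,640,3)
def save(f,n): cv2.imwrite('pics/'+n,f['img'][:,:,::-1])
E
python3 - <<'E'
from h import *
for n in ['scene','side','wrist']:
    f=grab(n); save(f,n+'0.png'); print(n,f['c2w'][:3,3].round(),(f['c2w'][:3,2]).round(2),f['fx'],f['dist'])
    np.savez('pics/'+n+'0.npz',img=f['img'],p=cloud(f),d=f['depth'])
print(robot.read_state(),robot.tips_ahead)
E
```

```text
pics
scene [1212. -163.  756.] [ 0.62 -0.19  0.76] 444.5244205451794 [0.01366684 0.         0.         0.         0.        ]
side [ 289. -528.  585.] [-0.38 -0.66  0.65] 481.2371187745549 [-0.12281941  0.          0.          0.          0.        ]
wrist [ 88. 673. 384.] [-0.26  0.06  0.96] 343.7949164199066 [0.00880777 0.         0.         0.         0.        ]
{'clock': 0.15, 'q': array([ 1.29319854e+00,  1.16334490e-01,  1.44208260e+00, -9.19483886e-06,
        1.58404736e+00, -3.77914939e-02]), 'joint_velocities': array([ 1.24504761e-03, -1.59555823e-03, -2.56089121e-03, -1.30748528e-03,
        3.98053521e-04,  1.21193320e-05]), 'joint_torque': array([ 2.36797583e-03, -7.21759701e+01, -6.22957850e+01,  7.79855764e-02,
        2.25252751e-02, -1.15415355e-04]), 'tool_pos': array([160.32612305, 655.68220783, 404.22070681]), 'ee_rot': array([-3.14072113e+00, -2.37512060e-05,  2.90178623e+00]), 'wrist_force': array([0.93195812, 0.45171311, 0.25391518]), 'wrist_torque': array([ 0.01971773, -0.02082589, -0.04104521]), 'grasp_force': 0.0, 'grip_width': 93.07862884784275} 186.1
```

View pics/scene0.png

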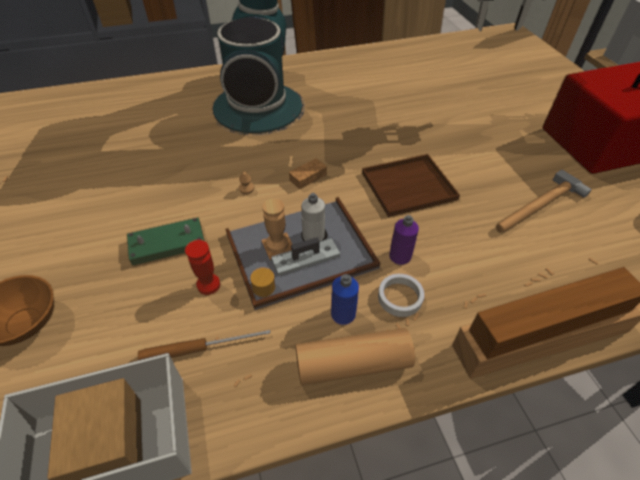

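View pics/side0.png

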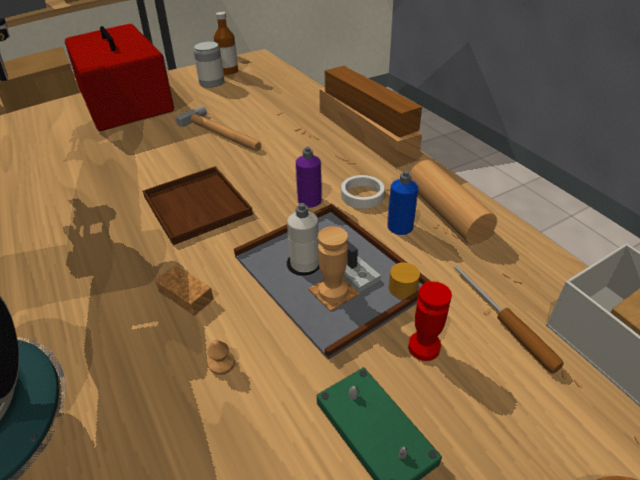

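View pics/wrist0.png

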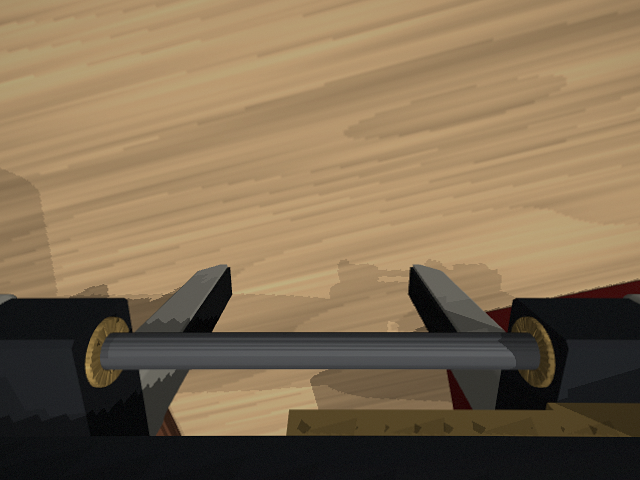

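The scene view shows the bottle at (313,220), leg (274,225), template (305,257), tin (262,282), fixture (165,240) and tray (410,185). In the side view they are at bottle (303,240), leg (333,265), template (362,270), fixture (378,427) and tray (197,205). The wrist camera sees only bench and fingers.

```bash
cat > m.py <<'E'
import numpy as np, cv2
def seg(n):
    a=np.load('pics/'+n+'.npz'); img=a['img']; p=a['p']; ok=a['d']>0
    hsv=cv2.cvtColor(img,cv2.COLOR_RGB2HSV).astype(int); return img,hsv,p,ok
def rep(name,m,p):
    m=m.astype(np.uint8); k,l,st,c=cv2.connectedComponentsWithStats(m)
    if k<2: print(name,'none');return
    i=1+np.argmax(st[1:,4]); q=p[l==i]
    r=cv2.minAreaRect(q[:,:2].astype(np.float32)); 
    print(name,st[i,4],'px',c[i].round(),'med',np.median(q,0).round(1),'rect',np.round(r[0],1),np.round(r[1],1),round(r[2],1),'z',np.percentile(q[:,2],[2,98]).round(1))
for n in ['scene0','side0']:
    img,h,p,ok=seg(n); H,S,V=h[...,0],h[...,1],h[...,2]; z=p[...,2]
    box=ok&(p[...,0]>300)&(p[...,0]<900)&(abs(p[...,1])<500)
    print(n)
    rep('fixtop',box&(H>45)&(H<90)&(S>80)&(z>20)&(z<30),p)
    rep('pins',box&(z>30)&(z<50)&(S<60)&(p[...,1]<0)&(V>90),p)
    rep('tray',box&(z>-5)&(z<25)&(V<110)&(S>100)&((H<15)|(H>170))&(p[...,1]>0),p)
    rep('board',box&(z>3)&(z<13)&(S<90)&(V<140),p)
    rep('bottle>30',box&(z>30)&(z<100)&(S<50)&(V>110),p)
    rep('cap',box&(z>108)&(z<150)&(S<60),p)
    rep('legtop',box&(z>125)&(z<140)&(S>60)&(H<25),p)
    rep('tin top',box&(z>42)&(z<52)&(S>130)&(H>15)&(H<30),p)
    rep('templ',box&(z>15)&(z<25)&(S<60)&(V>130),p)
    rep('handle',box&(z>50)&(z<70)&(S<90)&(V<90),p)
    rep('roundpad',box&(z>5)&(z<16)&(V<45),p)
    rep('sqpad',box&(z>8)&(z<16)&(S>80)&(H<22)&(V>110),p)
E
python3 m.py
```

```text
scene0
fixtop 1255 px [165. 238.] med [ 496.1 -302.2   22.6] rect [ 493.9 -300.7] [ 73.9 152.4] 3.9 z [20.2 25.4]
pins 182 px [148. 378.] med [ 826.3 -346.8   40.8] rect [ 826.  -345.9] [62.9  3.3] 89.5 z [30.6 49.4]
tray 3697 px [409. 185.] med [467.6 296.2   3.7] rect [464.  295.8] [173.4 191. ] 1.9 z [ 0.2 16.6]
board 4090 px [304. 252.] med [609.9  -6.4   5.2] rect [585.9 -20.4] [206.3 264.4] 5.6 z [3.2 9.9]
bottle>30 830 px [136. 377.] med [ 826.8 -306.8   96.3] rect [ 829.4 -386.7] [215.2  72.2] 69.7 z [34.2 99.5]
cap 207 px [313. 202.] med [572.2  14.8 113.2] rect [570.3  16.9] [38.2 33.6] 88.3 z [108.3 133.9]
legtop 291 px [273. 206.] med [571.8 -67.9 128.9] rect [570.6 -67.6] [42.1 42.7] 68.9 z [125.7 130.9]
tin top 261 px [262. 277.] med [ 676.7 -120.4   43.2] rect [ 675.6 -119.9] [43.8 48.2] 77.6 z [42.1 45.7]
templ 439 px [401. 293.] med [775.1 140.2  20.8] rect [772. 141.] [88.6 86.9] 9.3 z [18.  23.6]
handle 177 px [305. 244.] med [626.5 -18.5  55.5] rect [625.2 -16.9] [15.2 60.6] 5.1 z [51.1 58.1]
roundpad 5 px [325. 236.] med [574.5  43.4   6.1] rect [575.5  43.4] [2.
[... 655 characters left out ...]
464 px [302. 217.] med [559.8  10.4 114.4] rect [562.1  15. ] [42.4 46.8] 62.3 z [108.2 136.9]
legtop 546 px [332. 237.] med [567.4 -70.  131.6] rect [569.3 -66.8] [45.8 41.3] 59.3 z [126.  133.3]
tin top 533 px [405. 273.] med [ 670.9 -121.4   46.3] rect [ 672.2 -119.4] [48.8 46.3] 51.0 z [42.9 48.3]
templ 155 px [357. 277.] med [615.9 -67.6  20.6] rect [618.6 -62.2] [19.8 49.4] 0.3 z [18.6 22.8]
handle 101 px [351. 249.] med [624.  -40.5  58.9] rect [623.1 -34.1] [14.8 24.9] 6.8 z [50.9 60.9]
roundpad 282 px [211. 226.] med [457.2 203.3  10.8] rect [464.4 202.9] [164.1   6.8] 2.0 z [ 5.4 15.6]
sqpad 205 px [323. 298.] med [548.  -75.5  11.8] rect [552.  -67.2] [23.9 61.2] 9.9 z [ 9.7 15.6]
```

servo_tool(increments=[-54, -56.4, -1.6, 0, 0, -0.34, 0.5, -54, -56.4, -1.6, 0, 0, -0.34, 0.5, -54, -56.4, -1.6, 0, 0, -0.34, 0.5, -54, -56.4, -1.6, 0, 0, -0.34, 0.5, -54, -56.4, -1.6, 0, 0, -0.34, 0.5, -54, -56.4, -1.6, 0, 0, -0.34, 0.5, -54, -56.4, -1.6, 0, 0, -0.34, 0.5, -54, -56.4, -1.6, 0, 0, -0.34, 0.5, -54, -56.4, -1.6, 0, 0, -0.34, 0.5, -54, -56.4, -1.6, 0, 0, -0.34, 0.5, -54, -56.4, -1.6, 0, 0, -0.34, 0.5, -54, -56.4, -1.6, 0, 0, -0.34, 0.5, -54, -56.4, -1.6, 0, 0, -0.34, 0.5, -54, -56.4, -1.6, 0, 0, -0.34, 0.5, -54, -56.4, -1.6, 0, 0, -0.34, 0.5])

```text
clock: 2.02
tool_pos: [550.7, -20.0, 420.5]
ee_rot: [3.141, -0.0, -3.041]
wrist_force: [-0.7, 0.1, 0.2]
grip_width: 69.6
grasp_force: 0.0
```

Run:
```python
from h import *
f=grab('wrist'); save(f,'w1.png'); np.savez('pics/w1.npz',img=f['img'],p=cloud(f),d=f['depth'])
s=robot.read_state(); print(s['clock'],s['tool_pos'],s['ee_rot'],s['q'].round(2),s['grip_width'])
```

```text
2.075 [550.58661962 -19.69071919 420.71062371] [ 3.14140980e+00 -1.25612762e-04 -3.04072785e+00] [-0.08 -0.16  1.69  0.    1.61 -1.75] 69.68345063516226
```

View pics/w1.png

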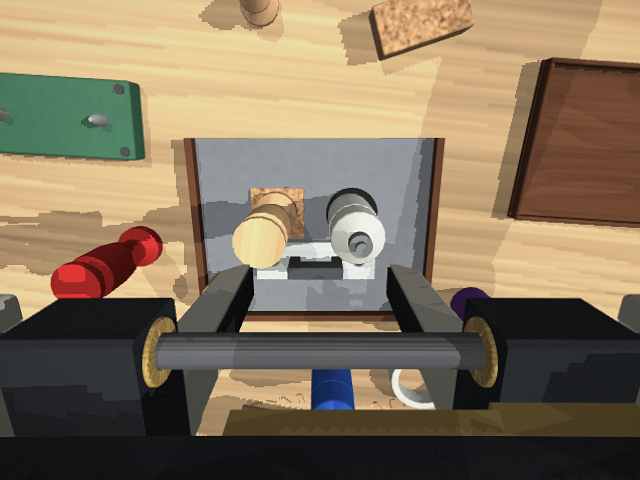

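The wrist view shows leg top (260,247), cap (360,243), cork pad edge (277,190), black pad (352,200), template (317,262) with its handle, and pins of the fixture at (97,120).

Run:
```python
from m import *
img,h,p,ok=seg('w1'); H,S,V=h[...,0],h[...,1],h[...,2]; z=p[...,2]
vv,uu=np.mgrid[0:480,0:640]
def R(n,m,u0,u1,v0,v1): rep(n,ok&m&(uu>=u0)&(uu<u1)&(vv>=v0)&(vv<v1),p)
R('legtop',(z>126)&(z<136),220,310,200,290)
R('legthick',(z>75)&(z<126),220,310,200,290)
R('nozzle/cap',(z>108)&(z<140),320,400,190,290)
R('bottle body',(z>30)&(z<104)&(S<60),320,400,170,290)
R('sqpad',(S>60)&(z>8)&(z<16),235,310,170,260)
R('blackpad',(V<60)&(z>6)&(z<16),320,385,180,240)
R('handle',(z>50)&(z<66),270,360,240,290)
R('templ',(z>15)&(z<26)&(V>150)&(S<60),250,380,230,290)
R('board',(z>4)&(z<11)&(S<80),200,436,140,250)
R('fix',(z>20)&(z<30)&(H>45)&(H<90),0,150,60,170)
```

```text
scene0
fixtop 1255 px [165. 238.] med [ 496.1 -302.2   22.6] rect [ 493.9 -300.7] [ 73.9 152.4] 3.9 z [20.2 25.4]
pins 182 px [148. 378.] med [ 826.3 -346.8   40.8] rect [ 826.  -345.9] [62.9  3.3] 89.5 z [30.6 49.4]
tray 3697 px [409. 185.] med [467.6 296.2   3.7] rect [464.  295.8] [173.4 191. ] 1.9 z [ 0.2 16.6]
board 4090 px [304. 252.] med [609.9  -6.4   5.2] rect [585.9 -20.4] [206.3 264.4] 5.6 z [3.2 9.9]
bottle>30 830 px [136. 377.] med [ 826.8 -306.8   96.3] rect [ 829.4 -386.7] [215.2  72.2] 69.7 z [34.2 99.5]
cap 207 px [313. 202.] med [572.2  14.8 113.2] rect [570.3  16.9] [38.2 33.6] 88.3 z [108.3 133.9]
legtop 291 px [273. 206.] med [571.8 -67.9 128.9] rect [570.6 -67.6] [42.1 42.7] 68.9 z [125.7 130.9]
tin top 261 px [262. 277.] med [ 676.7 -120.4   43.2] rect [ 675.6 -119.9] [43.8 48.2] 77.6 z [42.1 45.7]
templ 439 px [401. 293.] med [775.1 140.2  20.8] rect [772. 141.] [88.6 86.9] 9.3 z [18.  23.6]
handle 177 px [305. 244.] med [626.5 -18.5  55.5] rect [625.2 -16.9] [15.2 60.6] 5.1 z [51.1 58.1]
roundpad 5 px [325. 236.] med [574.5  43.4   6.1] rect [575.5  43.4] [2.
[... 1680 characters left out ...]
y 733 px [347. 209.] med [542.7   4.4  75.1] rect [550.7   7.9] [20.7 49.4] 28.5 z [ 32.8 103.2]
sqpad 916 px [285. 206.] med [555.3 -48.7  11.2] rect [571.9 -68. ] [60.1 60.9] 5.5 z [ 9.  13.2]
blackpad 331 px [352. 197.] med [541.7  17.9  11.3] rect [550.2  14.1] [32.8 59.1] 15.6 z [ 9.7 12.8]
handle 827 px [315. 272.] med [620.2 -18.6  58.8] rect [621.8 -18.6] [14.3 59.7] 5.6 z [51.  60.5]
templ 745 px [311. 251.] med [610.5 -23.4  20.2] rect [611.2 -27.3] [23.2 64.6] 6.2 z [18.7 21.8]
board 18178 px [318. 183.] med [527.7 -21.7   8.3] rect [548.8 -26.6] [127.8 264.8] 5.7 z [ 6.6 10. ]
fix 10226 px [ 66. 117.] med [ 487.8 -291.    25. ] rect [ 488.4 -293.3] [ 79.3 142.8] 2.5 z [22.8 26.8]
```

servo_tool(increments=[-1.6, 3.4, 0, 0, 0, 0, 0.5, -1.6, 3.4, 2, 0, 0, 0, 0.5, -1.6, 3.4, 6, 0, 0, 0, 0.5, -1.6, 3.4, 10, 0, 0, 0, 0.5, -1.6, 3.4, 13.5, 0, 0, 0, 0.5, -1.6, 3.4, 16, 0, 0, 0, 0.5, -1.6, 3.4, 17, 0, 0, 0, 0.5, -1.6, 3.4, 17, 0, 0, 0, 0.5, -1.6, 3.4, 17, 0, 0, 0, 0.2, -1.6, 3.4, 17, 0, 0, 0, 0, -1.6, 3.4, 17, 0, 0, 0, -0.3, -1.6, 3.4, 17, 0, 0, 0, -0.3, -1.6, 3.4, 17, 0, 0, 0, -0.3], force=20)

```text
clock: 3.7
tool_pos: [563.6, 15.0, 251.5]
ee_rot: [-3.141, 0.001, -3.041]
wrist_force: [-0.7, 0.4, 5.7]
grip_width: 49.5
grasp_force: 20.0
```

servo_tool(increments=[0, 0, -1.5, 0, 0, 0, -0.3, 0, 0, -4, 0, 0, 0, -0.3, 0.2, 1, -6, 0, 0, 0, -0.3, 0.8, 4, -6, 0, 0, 0, -0.3, 1.6, 8, -6, 0, 0, 0, -0.3, 2.5, 12.5, -6, 0, 0, 0, -0.3, 3.4, 17, -6, 0, 0, 0, -0.3, 4.3, 21.5, -6, 0, 0, 0, -0.3, 5.2, 26, -6, 0, 0, 0, -0.3, 6, 30, -6, 0, 0, 0, -0.3, 6.5, 32.4, -6, 0, 0, 0, -0.3, 6.7, 33.4, -6, 0, 0, 0, -0.3, 6.7, 33.4, -5, 0, 0, 0, -0.3, 6.7, 33.4, -3, 0, 0, 0, -0.3, 6.7, 33.4, -1, 0, 0, 0, -0.3, 6.7, 33.4, 0, 0, 0, 0, -0.3, 6.7, 33.4, 0.3, 0, 0, 0, -0.3, 6.7, 33.4, 0.4, 0, 0, 0, -0.3])

```text
clock: 5.95
tool_pos: [463.5, 340.6, 247.0]
ee_rot: [3.141, 0.0, -3.041]
wrist_force: [-0.5, -0.1, -2.2]
grip_width: 49.4
grasp_force: 20.0
```

Run:
```python
from h import *
f=grab('side'); save(f,'s1.png'); p=cloud(f); h=cv2.cvtColor(f['img'],cv2.COLOR_RGB2HSV).astype(int)
q=p[(f['depth']>0)&(p[...,0]>420)&(p[...,0]<520)&(p[...,1]>230)&(p[...,1]<390)&(h[...,1]<60)&(h[...,2]>120)]
print(len(q)); 
for z in (20,40,60,80,100,120):
    r=q[abs(q[:,2]-z)<6]; print(z,len(r),r[:,:2].min(0) if len(r) else 0,r[:,:2].max(0) if len(r) else 0)
```

```text
14
20 0 0 0
40 0 0 0
60 0 0 0
80 0 0 0
100 3 [452.48904725 320.9516752 ] [456.66870433 323.6860804 ]
120 0 0 0
```

View pics/s1.png

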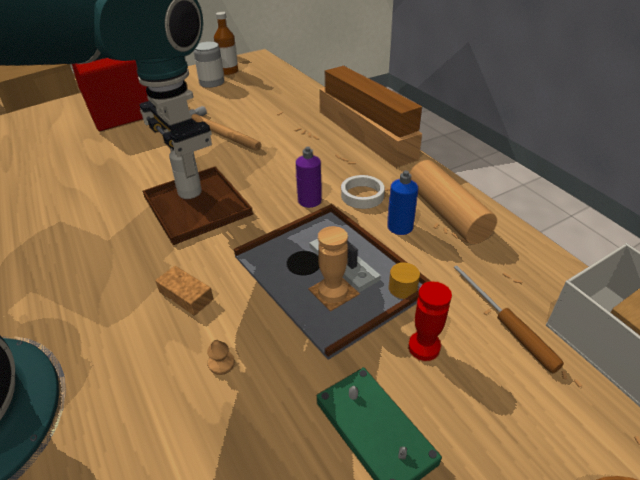

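The bottle is held just over the tray floor (side view about (188,185)). The rubber pad at (303,263) is now bare.

servo_tool(increments=[0, 0, 0.1, 0, 0, 0, -0.3, 0, 0, 0.15, 0, 0, 0, -0.3, 0, 0, 0.15, 0, 0, 0, -0.3])

```text
clock: 6.38
tool_pos: [463.4, 340.7, 245.5]
ee_rot: [3.141, 0.0, -3.041]
wrist_force: [1.1, 0.4, 1.0]
grip_width: 49.2
grasp_force: 20.0
```

servo_tool(increments=[0, 0, 0.15, 0, 0, 0, 0.1, 0, 0, 0.15, 0, 0, 0, 0.4, 0, 0, 0.15, 0, 0, 0, 0.5, 0, 0, 0.15, 0, 0, 0, 0.5, 0, 0, -3, 0, 0, 0, 0.5, 0, 0, -8, 0, 0, 0, 0.5, 0, 0, -12, 0, 0, 0, 0.5, -6.5, -41.8, -12, 0, 0, 0, 0.5, -6.5, -41.8, -12, 0, 0, 0, 0.5, -6.5, -41.8, -12, 0, 0, 0, 0.5, -6.5, -41.8, -12, 0, 0, 0, 0.5, -6.5, -41.8, -12, 0, 0, 0, 0.5, -6.5, -41.8, -12, 0, 0, 0, 0.5, -6.5, -41.8, -12, 0, 0, 0, 0.5, -6.5, -41.8, -12, 0, 0, 0, 0.5, -6.5, -41.8, -12, 0, 0, 0, 0.5])

```text
clock: 8.38
tool_pos: [569.8, -68.5, 365.2]
ee_rot: [3.141, -0.0, -3.042]
wrist_force: [2.0, 0.1, 0.6]
grip_width: 69.3
grasp_force: 0.0
```

```bash
sed -i '/^for n in/,$d' m.py
python3 - <<'E'
from h import *; import m
f=grab('scene'); p=cloud(f); z=p[...,2]; h=cv2.cvtColor(f['img'],cv2.COLOR_RGB2HSV)
ok=(f['depth']>0)&(p[...,0]>400)&(p[...,0]<540)&(p[...,1]>210)&(p[...,1]<390)
m.rep('cap',ok&(z>100)&(z<135),p); m.rep('body',ok&(z>30)&(z<95),p)
f=grab('wrist'); p=cloud(f); z=p[...,2]; v,u=np.mgrid[0:480,0:640]
np.savez('pics/w2.npz',img=f['img'],p=p,d=f['depth']); save(f,'w2.png')
m.rep('legtop',(f['depth']>0)&(z>126)&(z<136)&(v<320)&(p[...,0]>530)&(p[...,0]<620)&(p[...,1]<-20)&(p[...,1]>-120),p)
V=f['img'].max(2)
m.rep('blackpad',(f['depth']>0)&(V<60)&(z>6)&(z<16)&(p[...,1]>-30)&(p[...,1]<60)&(p[...,0]<610)&(v<300),p)
print(robot.read_state()['tool_pos'])
E
```

```text
cap 208 px [433. 149.] med [471.1 336.9 106.2] rect [469.5 338.6] [45.1 33.9] 57.7 z [100.1 128.3]
body 451 px [428. 167.] med [484.2 328.9  64. ] rect [474.9 333.8] [50.5 30.9] 51.4 z [31.5 93. ]
legtop 3347 px [318. 247.] med [568.3 -69.4 131.2] rect [569.2 -69.3] [43.4 43.2] 9.3 z [129.2 132.5]
blackpad 2733 px [406. 211.] med [562.   17.6  11.3] rect [562.8  17.6] [59.2 58.7] 56.0 z [ 9.8 12.7]
[569.69683942 -67.77539654 365.31127976]
```

servo_tool(increments=[0, -0.05, 3, 0, 0, 0, 0.5, 0, -0.05, 6.5, 0, 0, 0, 0.5, 0, -0.05, 9, 0, 0, 0, 0.5, 0, -0.05, 10.3, 0, 0, 0, 0.5, 0, -0.05, 10.3, 0, 0, 0, 0.4, 0, -0.05, 10.3, 0, 0, 0, 0.1, 0, -0.05, 10.3, 0, 0, 0, -0.2, 0, -0.05, 10.3, 0, 0, 0, -0.4, 0, -0.05, 10.3, 0, 0, 0, -0.4, 0, -0.05, 10.3, 0, 0, 0, -0.4], force=20)

```text
clock: 9.72
tool_pos: [570.1, -69.3, 263.0]
ee_rot: [-3.141, 0.001, -3.041]
wrist_force: [-1.2, 0.6, 6.2]
grip_width: 43.6
grasp_force: 20.0
```

servo_tool(increments=[0, 0, -1.5, 0, 0, 0, -0.4, 0, 0, -4, 0, 0, 0, -0.4, 0.2, 1, -6, 0, 0, 0, -0.4, 0.9, 4, -6, 0, 0, 0, -0.4, 1.7, 8, -6, 0, 0, 0, -0.4, 2.7, 12.5, -6, 0, 0, 0, -0.4, 3.7, 17, -6, 0, 0, 0, -0.4, 4.6, 21.5, -6, 0, 0, 0, -0.4, 5.6, 26, -6, 0, 0, 0, -0.4, 6.4, 29.8, -6, 0, 0, 0, -0.4, 6.9, 32, -6, 0, 0, 0, -0.4, 7.1, 32.9, -6, 0, 0, 0, -0.4, 7.1, 32.9, -5, 0, 0, 0, -0.4, 7.1, 32.9, -3, 0, 0, 0, -0.4, 7.1, 32.9, -1, 0, 0, 0, -0.4, 7.1, 32.9, 0, 0, 0, 0, -0.4, 7.1, 32.9, 0.4, 0, 0, 0, -0.4, 7.1, 32.9, 0.55, 0, 0, 0, -0.4, 7.1, 32.9, 0.55, 0, 0, 0, -0.4])

```text
clock: 12.1
tool_pos: [466.5, 251.0, 257.3]
ee_rot: [3.141, 0.001, -3.041]
wrist_force: [1.2, 0.1, -1.1]
grip_width: 44.2
grasp_force: 20.0
```

servo_tool(increments=[0, 0, 0.1, 0, 0, 0, -0.4, 0, 0, 0.1, 0, 0, 0, -0.1, 0, 0, 0.1, 0, 0, 0, 0.3, 0, 0, 0.1, 0, 0, 0, 0.35, 0, 0, 0, 0, 0, 0, 0.35, 0, 0, -3, 0, 0, 0, 0.35, 0, 0, -8, 0, 0, 0, 0.35, 0, 0, -10, 0, 0, 0, 0.35, -12.8, -28.4, -10, 0, 0, 1.573, 0, -12.8, -28.4, -10, 0, 0, 1.573, 0, -12.8, -28.4, -10, 0, 0, 1.573, 0, -12.8, -28.4, -10, 0, 0, 1.573, 0, -12.8, -28.4, -10, 0, 0, 1.573, 0, -12.8, -28.4, -10, 0, 0, 1.573, 0, -12.8, -28.4, -10, 0, 0, 1.573, 0, -12.8, -28.4, -10, 0, 0, 1.573, 0, -12.8, -28.4, -10, 0, 0, 1.573, 0, -12.8, -28.4, -10, 0, 0, 1.573, 0, -12.8, -28.4, -10, 0, 0, 1.573, 0, -12.8, -28.4, -10, 0, 0, 1.573, 0])

```text
clock: 14.6
tool_pos: [622.1, -18.8, 356.7]
ee_rot: [-3.141, -0.0, 1.67]
wrist_force: [0.0, -0.2, 0.3]
grip_width: 46.6
grasp_force: 0.0
```

Run:
```python
from h import *; import m
f=grab('scene'); save(f,'c1.png')
f=grab('wrist'); p=cloud(f); z=p[...,2]; v,u=np.mgrid[0:480,0:640]
np.savez('pics/w3.npz',img=f['img'],p=p,d=f['depth']); save(f,'w3.png')
h=cv2.cvtColor(f['img'],cv2.COLOR_RGB2HSV).astype(int);V=h[...,2];S=h[...,1];H=h[...,0]
ok=(f['depth']>0)&(v<320)&(p[...,0]>520)&(p[...,0]<660)&(p[...,1]>-120)&(p[...,1]<80)
m.rep('handle',ok&(z>54)&(z<64),p)
m.rep('templ',ok&(z>17)&(z<24)&(S<60)&(V>120),p)
m.rep('blackpad',ok&(V<60)&(z>6)&(z<16)&(p[...,0]<610),p)
m.rep('cork',ok&(S>60)&(H<25)&(z>8)&(z<16)&(p[...,0]<605)&(p[...,1]<0),p)
print(robot.read_state()['tool_pos'],robot.read_state()['ee_rot'],robot.read_state()['q'])
```

```text
handle 1142 px [319. 222.] med [621.8 -16.1  59.1] rect [621.7 -18.1] [13.4 60.1] 6.0 z [57.3 60.6]
templ 5480 px [319. 205.] med [620.1  -6.1  20.3] rect [622.  -18.3] [ 46.1 139.6] 5.7 z [18.7 21.7]
blackpad 3186 px [261. 167.] med [563.   18.8  11.4] rect [562.9  18.3] [59.2 58.5] 4.8 z [ 9.8 12.9]
cork 2914 px [266. 249.] med [573.2 -61.7  11.3] rect [571.3 -67.2] [61.  59.9] 5.4 z [ 9.5 12.7]
[622.11045661 -18.77419635 356.70683701] [-3.14152213e+00 -3.14102742e-06  1.66946141e+00] [-7.11497546e-02  1.89791419e-02  1.62127434e+00 -8.84466067e-06
  1.50140921e+00 -1.69814224e-01]
```

View pics/w3.png

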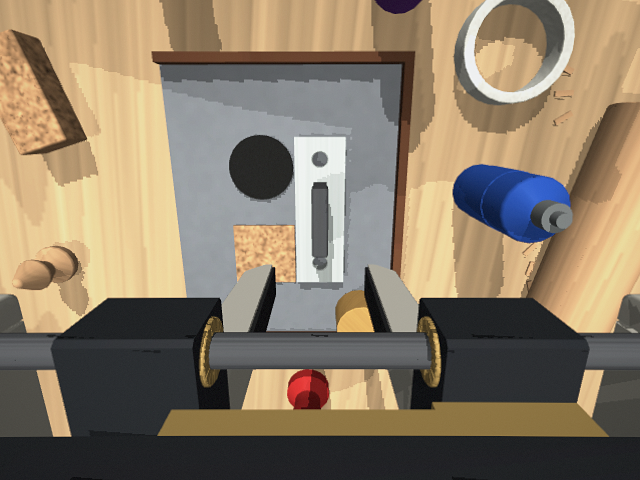

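View pics/c1.png

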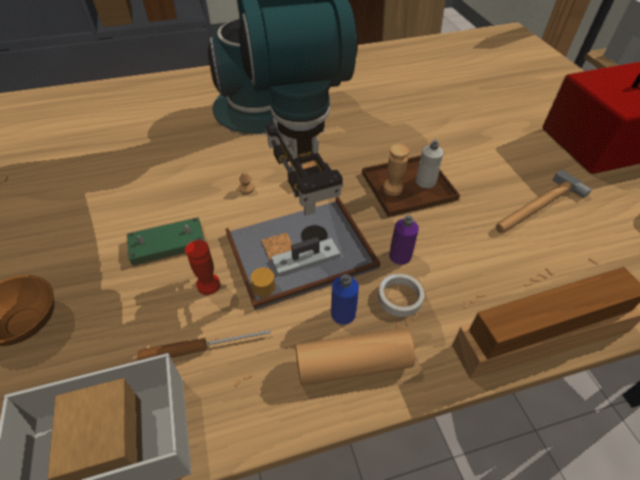

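In the wrist view the template lies at (319,205) with its handle at (319,222), round pad at (261,167) and cork at (266,253). The scene view shows bottle (430,165) and leg (398,170) upright in the tray.

servo_tool(increments=[0, 0, 4, 0, 0, 0, 0, 0, 0, 8, 0, 0, 0, 0, 0, 0, 11.5, 0, 0, 0, 0, 0, 0, 13.5, 0, 0, 0, 0, 0, 0, 14.2, 0, 0, 0, 0, 0, 0, 14.2, 0, 0, 0, 0, 0, 0, 14.2, 0, 0, 0, -0.4, 0, 0, 14.2, 0, 0, 0, -0.7, 0, 0, 14.2, 0, 0, 0, -1, 0, 0, 14.2, 0, 0, 0, -1, 0, 0, 14.2, 0, 0, 0, -1], force=50)

```text
clock: 16.08
tool_pos: [622.1, -18.8, 215.0]
ee_rot: [3.141, 0.0, 1.669]
wrist_force: [-1.2, -0.1, 2.5]
grip_width: 13.7
grasp_force: 50.0
```

servo_tool(increments=[0, 0, -1, 0, 0, 0, -1, 0, 0, -4, 0, 0, 0, -1, 0, 0, -8, 0, 0, 0, -1, 0, 0, -12, 0, 0, 0, -1, 0, 0, -14.5, 0, 0, 0, -1, -0.9, -0.4, -15, 0, 0, 0, -1, -3.6, -1.6, -15, 0, 0, 0.01, -1, -7.5, -3.3, -15, 0, 0, 0.01, -1, -11.7, -5.2, -15, 0, 0, 0.02, -1, -16, -7.1, -15, 0, 0, 0.02, -1, -20.3, -9, -15, 0, 0, 0.03, -1, -24.6, -10.9, -15, 0, 0, 0.04, -1, -28.9, -12.8, -15, 0, 0, 0.04, -1, -33, -14.7, -15, 0, 0, 0.05, -1, -36.5, -16.2, -15, 0, 0, 0.053, -1, -38.2, -17, -15, 0, 0, 0.053, -1, -38.6, -17.2, -15, 0, 0, 0.053, -1, -38.6, -17.2, -15, 0, 0, 0.053, -1])

```text
clock: 18.32
tool_pos: [488.9, -419.2, 364.4]
ee_rot: [-3.141, -0.001, 1.616]
wrist_force: [-0.3, 0.5, -4.1]
grip_width: 13.4
grasp_force: 50.0
```

Run:
```python
from h import *; import m
f=grab('wrist'); p=cloud(f); z=p[...,2]; v,u=np.mgrid[0:480,0:640]
np.savez('pics/w4.npz',img=f['img'],p=p,d=f['depth']); save(f,'w4.png')
h=cv2.cvtColor(f['img'],cv2.COLOR_RGB2HSV).astype(int);V=h[...,2];S=h[...,1];H=h[...,0]
ok=(f['depth']>0)
m.rep('fixtop',ok&(z>20)&(z<30)&(H>45)&(H<90)&(S>60),p)
b=ok&(z>32)&(z<50)&(p[...,1]<-220)&(p[...,1]>-380)&(p[...,0]>440)&(p[...,0]<540)&(v<300)
k,l,st,c=cv2.connectedComponentsWithStats(b.astype(np.uint8))
for i in range(1,k):
    if st[i,4]>15:
        q=p[l==i]; t=q[q[:,2]>q[:,2].max()-3]; print('pin',st[i,4],c[i],q.mean(0),'top',t.mean(0))
m.rep('held',ok&(abs(z-(365-215+20))<12)&(v<330)&(V>80)&(S<80),p)
print(robot.read_state()['tool_pos'],robot.read_state()['ee_rot'])
```

```text
fixtop 12669 px [326.  70.] med [ 489.3 -293.    25.3] rect [ 489.6 -311.3] [ 79.7 141.2] 2.6 z [23.6 26.9]
pin 230 [326.2826087  12.1826087] [ 486.79944193 -254.74840066   40.7428852 ] top [ 486.59513272 -253.86854829   45.06379074]
held 9394 px [319. 197.] med [ 486.6 -376.6  169.7] rect [ 487.4 -383.1] [46.2 69. ] 2.7 z [167.8 171.1]
[ 489.05483432 -418.95899927  364.61543911] [-3.14155415e+00 -3.39321864e-04  1.61656690e+00]
```

View pics/w4.png

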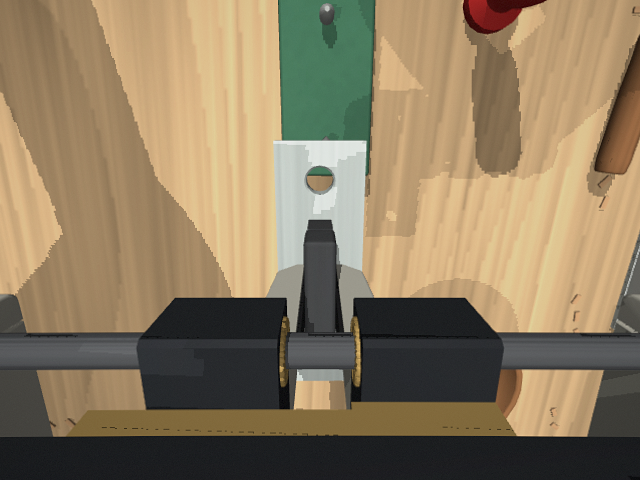

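The held template is at (319,197) with its front hole at (320,180). The fixture's round pin is at (326,12), and the near edge of the block ends at row 175.

servo_tool(increments=[1, 0.05, 0, 0, 0, 0, -1, 4, 0.2, 0, 0, 0, 0, -1, 8, 0.35, 0, 0, 0, 0, -1, 10.7, 0.48, 0, 0, 0, 0, -1, 11.7, 0.53, 1, 0, 0, 0, -1, 11.7, 0.53, 4, 0, 0, 0, -1, 11.7, 0.53, 7, 0, 0, 0, -1, 11.7, 0.53, 9.5, 0, 0, 0, -1, 11.7, 0.53, 10.6, 0, 0, 0, -1, 11.7, 0.53, 10.6, 0, 0, 0, -1, 11.7, 0.53, 10.6, 0, 0, 0, -1])

```text
clock: 19.75
tool_pos: [489.0, -302.8, 259.8]
ee_rot: [3.141, 0.001, 1.616]
wrist_force: [-0.1, -1.0, -3.9]
grip_width: 14.0
grasp_force: 50.0
```

Run:
```python
from h import *
a=grab('side'); b=grab('wrist'); print(robot.read_state()['tool_pos'])
x=a['img'][300:480,240:480]; x=cv2.resize(x,(480,360),interpolation=cv2.INTER_CUBIC)
y=b['img'][60:330,190:450]; y=cv2.resize(y,(347,360))
cv2.imwrite('pics/j1.png',np.hstack([x,y])[:,:,::-1]); np.savez('pics/w5.npz',img=b['img'],p=cloud(b),d=b['depth'])
```

```text
[ 488.93063418 -302.79562246  259.82491389]
```

View pics/j1.png

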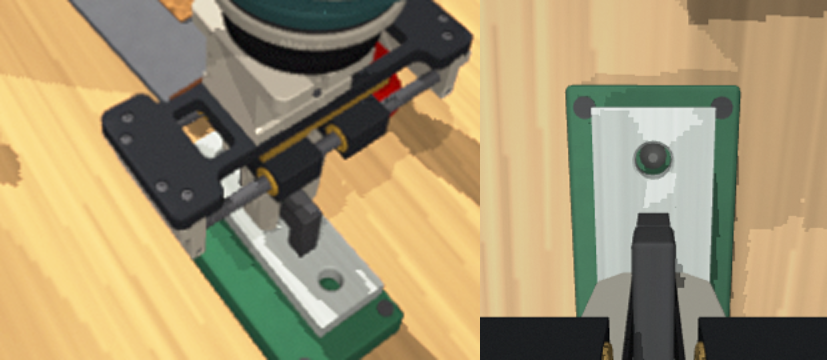

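The side half shows the template hovering over the block. The wrist half shows the round pin showing through the hole at (653,158), nearly centred.

Run:
```python
from m import *
img,h,p,ok=seg('w5'); H,S,V=h[...,0],h[...,1],h[...,2]; z=p[...,2]
v,u=np.mgrid[0:480,0:640]
rep('fix',ok&(z>22)&(z<28)&(H>45)&(H<90)&(S>60)&(v<300),p)
rep('tmp',ok&(z>60)&(z<70)&(S<60)&(V>100)&(v<265),p)
m=ok&(z>25)&(z<58)&(u>300)&(u<340)&(v>150)&(v<200); q=p[m]
print(len(q),q.mean(0),q[q[:,2]>43.5].mean(0) if (q[:,2]>43.5).any() else q[:,2].max())
m=ok&(abs(z-65)>6)&(u>300)&(u<340)&(v>160)&(v<195)
```

```text
fix 6530 px [318. 191.] med [ 483.8 -261.    25.2] rect [ 488.3 -281.4] [ 79.5 115.3] 2.5 z [23.3 26.6]
tmp 9056 px [319. 196.] med [ 487.  -260.4   65.2] rect [ 487.7 -265.4] [46.2 65.3] 2.5 z [63.9 66.5]
468 [ 487.21798828 -255.08113947   39.21153168] [ 487.14926205 -254.78911093   48.46368246]
```

servo_tool(increments=[0, 0, 0.5, 0, 0, 0, -1, 0, 0, 1, 0, 0, 0, -1, 0, 0, 1.4, 0, 0, 0, -1, 0, 0, 1.7, 0, 0, 0, -1, 0, 0, 1.7, 0, 0, 0, -1])

```text
clock: 20.48
tool_pos: [488.7, -302.7, 241.5]
ee_rot: [-3.142, 0.0, 1.616]
wrist_force: [1.5, -1.8, -5.1]
grip_width: 13.6
grasp_force: 50.0
```

servo_tool(increments=[0, 0, 0.3, 0, 0, 0, -1, 0, 0, 0.6, 0, 0, 0, -1, 0, 0, 0.8, 0, 0, 0, -1, 0, 0, 0.9, 0, 0, 0, -1, 0, 0, 0.95, 0, 0, 0, -1, 0, 0, 0.95, 0, 0, 0, -1])

```text
clock: 21.22
tool_pos: [488.8, -302.7, 232.3]
ee_rot: [3.141, 0.0, 1.616]
wrist_force: [0.8, -4.0, -3.6]
grip_width: 13.6
grasp_force: 50.0
```

servo_tool(increments=[0, 0, 0.05, 0, 0, 0, -1, 0, 0, 0.1, 0, 0, 0, -1, 0, 0, 0.15, 0, 0, 0, -1, 0, 0, 0.15, 0, 0, 0, -1])

```text
clock: 21.72
tool_pos: [488.8, -302.8, 231.9]
ee_rot: [3.141, 0.001, 1.616]
wrist_force: [-4.8, -1.9, 10.8]
grip_width: 13.4
grasp_force: 50.0
```

servo_tool(increments=[0, 0, 0.1, 0, 0, 0, -0.6, 0, 0, 0.05, 0, 0, 0, -0.2, 0, 0, 0, 0, 0, 0, 0, 0, 0, 0, 0, 0, 0, 0, 0, 0, -2, 0, 0, 0, 0, 0, 0, -6, 0, 0, 0, 0, 0, 0, -11, 0, 0, 0, 0, 0, 0, -15, 0, 0, 0, 0.2, 0, 0, -15, 0, 0, 0, 0.5, 0, 0, -15, 0, 0, 0, 0.5])

```text
clock: 22.98
tool_pos: [488.6, -302.5, 380.9]
ee_rot: [3.141, 0.0, 1.616]
wrist_force: [-0.6, 1.3, -0.3]
grip_width: 68.3
grasp_force: 0.0
```

Run:
```python
from h import *; import m
f=grab('wrist'); save(f,'w6.png'); p=cloud(f); z=p[...,2]; v,u=np.mgrid[0:480,0:640]
h=cv2.cvtColor(f['img'],cv2.COLOR_RGB2HSV).astype(int);S=h[...,1];V=h[...,2];H=h[...,0]
ok=(f['depth']>0)&(p[...,0]>440)&(p[...,0]<540)
t=ok&(z>32)&(z<42)&(S<60)&(V>100)
m.rep('tmp',t,p); q=p[t]; n=np.linalg.lstsq(np.c_[q[:,:2]-q[:,:2].mean(0),np.ones(len(q))],q[:,2],rcond=None)[0]; print('plane',n)
m.rep('fix',ok&(z>20)&(z<30)&(H>45)&(H<90)&(S>60),p); print(robot.read_state()['tool_pos'])
```

```text
tmp 5233 px [320. 205.] med [ 487.6 -291.3   37.2] rect [ 488.8 -303.1] [ 46.  139.9] 2.6 z [35.8 38.7]
plane [-6.37511110e-04  1.05542757e-03  3.72615209e+01]
fix 4887 px [320. 199.] med [ 487.6 -290.4   25.2] rect [ 489.4 -303.1] [ 79.1 157.8] 2.5 z [23.4 26.7]
[ 488.58436548 -302.53325832  380.196026  ]
```

View pics/w6.png

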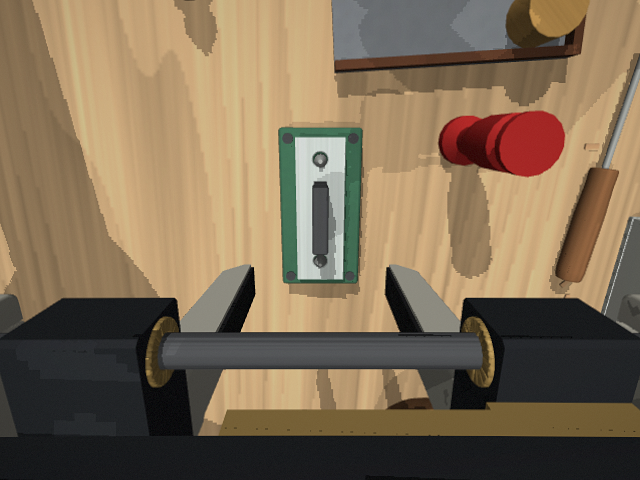

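The template sits flat on the block, with its top at z = 37 mm and no tilt. Both pins show through the holes at (320,158) and (320,260).

servo_tool(increments=[60, 0.4, 0, 0, 0, -1.57, 0.5, 60, 0.4, 0, 0, 0, -1.57, 0.5, 60, 0.4, 0, 0, 0, -1.57, 0.5, 60, 0.4, 0, 0, 0, -1.57, 0.5, 60, 0.4, 0, 0, 0, -1.57, 0.5, 60, 0.4, 0, 0, 0, -1.57, 0.5, 60, 0.4, 0, 0, 0, -1.57, 0.5, 60, 0.4, 0, 0, 0, -1.57, 0.5, 60, 0.4, 0, 0, 0, -1.57, 0.5, 60, 0.4, 0, 0, 0, -1.57, 0.5, 60, 0.4, 0, 0, 0, -1.57, 0.5, 60, 0.4, 0, 0, 0, -1.57, 0.5, 60, 0.4, 0, 0, 0, -1.57, 0.5, 60, 0.4, 0, 0, 0, -1.57, 0.5])

```text
clock: 24.78
tool_pos: [465.9, 296.1, 380.9]
ee_rot: [3.142, 0.0, -3.099]
wrist_force: [-0.2, -0.0, -1.0]
grip_width: 69.8
grasp_force: 0.0
```

Run:
```python
from h import *; import m
f=grab('wrist'); p=cloud(f); z=p[...,2]
h=cv2.cvtColor(f['img'],cv2.COLOR_RGB2HSV).astype(int);S=h[...,1]
ok=(f['depth']>0)&(p[...,0]>400)&(p[...,0]<530)&(p[...,1]>200)&(p[...,1]<390)
m.rep('leg',ok&(z>120)&(z<130)&(p[...,1]<296),p)
m.rep('bottle',ok&(z>85)&(z<135)&(p[...,1]>300),p)
m.rep('nozzle',ok&(z>108)&(z<135)&(p[...,1]>310),p)
s=robot.read_state();print(s['tool_pos'],s['ee_rot'])
```

```text
leg 2854 px [258. 236.] med [464.8 251.3 125.2] rect [465.6 251.2] [43.  43.5] 48.6 z [122.9 126.6]
bottle 3136 px [376. 227.] med [458.6 337.2 105.6] rect [463.2 340.4] [48.4 49.2] 1.8 z [ 89.3 130.4]
nozzle 1066 px [379. 233.] med [460.5 338.4 122.4] rect [462.4 339.8] [27.  28.7] 35.8 z [108.3 130.8]
[465.88999601 296.23014298 380.88986451] [ 3.14150801e+00  2.54735307e-04 -3.09840848e+00]
```

servo_tool(increments=[0.05, 4.45, 0, 0, 0, 0, 0.5, 0.05, 4.45, 2, 0, 0, 0, 0.5, 0.05, 4.45, 5.5, 0, 0, 0, 0.5, 0.05, 4.45, 9, 0, 0, 0, 0.5, 0.05, 4.45, 12, 0, 0, 0, 0.5, 0.05, 4.45, 13.5, 0, 0, 0, 0.5, 0.05, 4.45, 13.5, 0, 0, 0, 0.5, 0.05, 4.45, 13.5, 0, 0, 0, 0.2, 0.05, 4.45, 13.5, 0, 0, 0, 0, 0.05, 4.45, 13.5, 0, 0, 0, -0.3, 0.05, 4.45, 13.5, 0, 0, 0, -0.3, 0.05, 4.45, 13.5, 0, 0, 0, -0.3], force=20)

```text
clock: 26.32
tool_pos: [463.5, 341.5, 246.6]
ee_rot: [3.141, 0.001, -3.097]
wrist_force: [-0.1, -1.1, 5.5]
grip_width: 49.6
grasp_force: 20.0
```

servo_tool(increments=[0, 0, -1.5, 0, 0, 0, -0.3, 0, 0, -5, 0, 0, 0, -0.3, 0, 0, -9, 0, 0, 0, -0.3, 0, 0, -12.5, 0, 0, 0, -0.3, 0, 0, -14, 0, 0, 0, -0.3, -0.3, -1, -14, 0, 0, 0, -0.3, -1, -4, -14, 0, 0, 0, -0.3, -2.1, -8, -14, 0, 0, 0, -0.3, -3.2, -12.5, -14, 0, 0, 0, -0.3, -4.4, -17, -14, 0, 0, 0, -0.3, -5.6, -21.5, -14, 0, 0, 0, -0.3, -6.8, -26, -14, 0, 0, 0, -0.3, -7.8, -30, -14, 0, 0, 0, -0.3, -8.3, -32, -14, 0, 0, 0, -0.3, -8.5, -32.7, -14, 0, 0, 0, -0.3, -8.5, -32.7, -13, 0, 0, 0, -0.3, -8.5, -32.7, -10, 0, 0, 0, -0.3, -8.5, -32.7, -6, 0, 0, 0, -0.3, -8.5, -32.7, -3, 0, 0, 0, -0.3, -8.5, -32.7, -3, 0, 0, 0, -0.3])

```text
clock: 28.82
tool_pos: [561.8, 19.5, 273.1]
ee_rot: [3.141, -0.004, -3.096]
wrist_force: [0.1, -0.3, -1.0]
grip_width: 49.6
grasp_force: 20.0
```

Run:
```python
from h import *; import m
f=grab('wrist'); p=cloud(f); z=p[...,2]; v,u=np.mgrid[0:480,0:640]; save(f,'w7.png')
V=f['img'].max(2)
m.rep('blackpad',(f['depth']>0)&(V<60)&(z>6)&(z<16)&(p[...,1]>-30)&(p[...,1]<60)&(p[...,0]<610)&(v<300),p)
ok=(f['depth']>0)&(p[...,0]>520)&(p[...,0]<610)&(p[...,1]>-20)&(p[...,1]<55)&(v<300)
m.rep('held',ok&(z>25)&(z<175),p)
s=robot.read_state();print(s['tool_pos'],s['wrist_force'])
```

```text
blackpad 950 px [314. 215.] med [541.9  12.7  11.2] rect [549.3  16. ] [32.2 59.3] 8.4 z [ 9.6 12.6]
held 9252 px [318. 267.] med [543.4  17.7 115.1] rect [546.3  17.1] [21.2 75.1] 3.5 z [ 42.6 133.7]
[562.35949889  19.33527469 275.2078553 ] [ 0.14594877  0.57381457 -0.85406162]
```

View pics/w7.png

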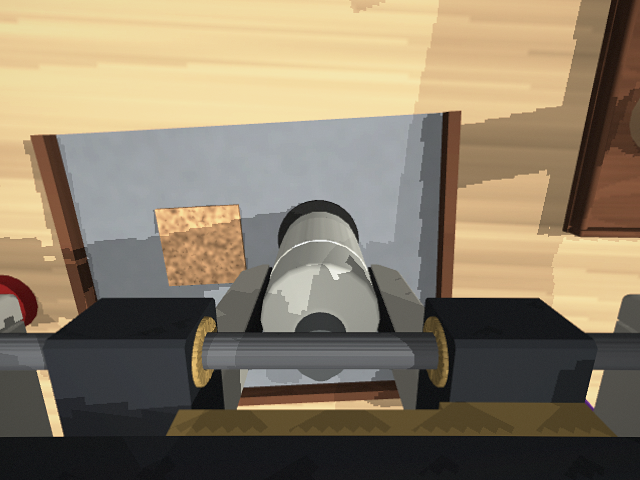

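The bottle hangs just above the black pad, whose rim shows at (315,205). The cork pad is at (200,245). A 1.3 mm correction in y is needed.

servo_tool(increments=[-0.04, -0.13, 0.5, 0, 0, 0, -0.3, -0.04, -0.13, 1.2, 0, 0, 0, -0.3, -0.04, -0.13, 1.8, 0, 0, 0, -0.3, -0.04, -0.13, 2.1, 0, 0, 0, -0.3, -0.04, -0.13, 2.2, 0, 0, 0, -0.3, -0.04, -0.13, 2.2, 0, 0, 0, -0.3])

```text
clock: 29.62
tool_pos: [563.1, 17.1, 253.8]
ee_rot: [3.142, 0.0, -3.097]
wrist_force: [0.4, -0.3, -0.1]
grip_width: 49.4
grasp_force: 20.0
```

servo_tool(increments=[0, 0.06, 0.05, 0, 0, 0, -0.3, 0, 0.06, 0.1, 0, 0, 0, -0.3, 0, 0.06, 0.13, 0, 0, 0, -0.3, 0, 0.06, 0.13, 0, 0, 0, -0.3])

```text
clock: 30.12
tool_pos: [563.1, 17.8, 252.7]
ee_rot: [3.142, 0.0, -3.097]
wrist_force: [-0.0, -0.8, 2.5]
grip_width: 49.4
grasp_force: 20.0
```

servo_tool(increments=[0, 0, 0, 0, 0, 0, 0.1, 0, 0, 0, 0, 0, 0, 0.4, 0, 0, 0, 0, 0, 0, 0.5, 0, 0, 0, 0, 0, 0, 0.5, 0, 0, -3, 0, 0, 0, 0.5, 0, 0, -8, 0, 0, 0, 0.5, 0, 0, -12, 0, 0, 0, 0.5, 8.65, 23.7, -12, 0, 0, 0, 0.5, 8.65, 23.7, -12, 0, 0, 0, 0.5, 8.65, 23.7, -12, 0, 0, 0, 0.5, 8.65, 23.7, -12, 0, 0, 0, 0.5, 8.65, 23.7, -12, 0, 0, 0, 0.5, 8.65, 23.7, -12, 0, 0, 0, 0.5, 8.65, 23.7, -12, 0, 0, 0, 0.5])

```text
clock: 31.88
tool_pos: [466.7, 249.7, 372.4]
ee_rot: [-3.141, 0.0, -3.099]
wrist_force: [-0.6, 0.1, -0.1]
grip_width: 69.9
grasp_force: 0.0
```

Run:
```python
from h import *; import m
f=grab('wrist'); p=cloud(f); z=p[...,2]
ok=(f['depth']>0)&(p[...,0]>400)&(p[...,0]<530)&(p[...,1]>200)&(p[...,1]<390)
m.rep('leg',ok&(z>120)&(z<130)&(p[...,1]<296),p)
for n in ('side','scene'):
    f=grab(n); p=cloud(f); z=p[...,2]
    ok=(f['depth']>0)&(p[...,0]>500)&(p[...,0]<620)&(p[...,1]>-40)&(p[...,1]<80)
    m.rep('cap',ok&(z>108)&(z<145),p)
s=robot.read_state();print(s['tool_pos'],s['ee_rot'])
```

```text
leg 3025 px [322. 241.] med [464.8 250.9 125.3] rect [465.6 250.9] [43.3 43.2] 14.3 z [123.4 126.6]
cap 472 px [300. 217.] med [558.7  12.3 114.7] rect [561.3  16.4] [41.4 45.7] 56.8 z [108.3 136.7]
cap 220 px [313. 201.] med [570.3  16.3 114. ] rect [566.2  17.3] [37.7 35.3] 73.2 z [108.2 134.1]
[466.68070866 249.78850929 372.40820554] [-3.14152431e+00 -6.60439581e-05 -3.09907793e+00]
```

servo_tool(increments=[0.07, 0.11, 3, 0, 0, 0, 0.5, 0.07, 0.11, 6.5, 0, 0, 0, 0.5, 0.07, 0.11, 9.5, 0, 0, 0, 0.5, 0.07, 0.11, 11.2, 0, 0, 0, 0.5, 0.07, 0.11, 11.5, 0, 0, 0, 0.5, 0.07, 0.11, 11.5, 0, 0, 0, 0.4, 0.07, 0.11, 11.5, 0, 0, 0, 0.1, 0.07, 0.11, 11.5, 0, 0, 0, -0.2, 0.07, 0.11, 11.5, 0, 0, 0, -0.4, 0.07, 0.11, 11.5, 0, 0, 0, -0.4, 0.07, 0.11, 11.5, 0, 0, 0, -0.4], force=20)

```text
clock: 33.4
tool_pos: [465.5, 251.8, 257.9]
ee_rot: [3.141, 0.001, -3.097]
wrist_force: [-0.3, -0.4, 5.1]
grip_width: 43.7
grasp_force: 20.0
```

servo_tool(increments=[0, 0, -1.5, 0, 0, 0, -0.4, 0, 0, -5, 0, 0, 0, -0.4, 0, 0, -9.5, 0, 0, 0, -0.4, 0, 0, -14, 0, 0, 0, -0.4, 0, 0, -15.5, 0, 0, 0, -0.4, -0.3, -1, -15.5, 0, 0, 0, -0.4, -1.1, -4, -15.5, 0, 0, 0, -0.4, -2.3, -8, -15.5, 0, 0, 0, -0.4, -3.5, -12.5, -15.5, 0, 0, 0, -0.4, -4.8, -17, -15.5, 0, 0, 0, -0.4, -6.1, -21.5, -15.5, 0, 0, 0, -0.4, -7.4, -26, -15.5, 0, 0, 0, -0.4, -8.5, -30, -15.5, 0, 0, 0, -0.4, -9, -31.8, -15.5, 0, 0, 0, -0.4, -9.2, -32.3, -15.5, 0, 0, 0, -0.4, -9.2, -32.3, -15, 0, 0, 0, -0.4, -9.2, -32.3, -15, 0, 0, 0, -0.4])

```text
clock: 35.52
tool_pos: [571.4, -65.9, 406.8]
ee_rot: [3.141, -0.001, -3.096]
wrist_force: [-0.3, -0.5, -1.7]
grip_width: 43.5
grasp_force: 20.0
```

Run:
```python
from h import *; import m
P=[]
for i in range(4): s=robot.read_state(); P.append(s['tool_pos']); f=grab('wrist')
print(np.mean(P,0),s['wrist_force'])
```

```text
[571.44175022 -65.98614387 407.24691752] [ 0.1759047  -0.02070286 -1.07756402]
```

servo_tool(increments=[0.02, -0.14, 1, 0, 0, 0, -0.4, 0.02, -0.14, 4, 0, 0, 0, -0.4, 0.02, -0.14, 7.5, 0, 0, 0, -0.4, 0.02, -0.14, 10.5, 0, 0, 0, -0.4, 0.02, -0.14, 12.5, 0, 0, 0, -0.4, 0.02, -0.14, 13.6, 0, 0, 0, -0.4, 0.02, -0.14, 14.1, 0, 0, 0, -0.4, 0.02, -0.14, 14.25, 0, 0, 0, -0.4, 0.02, -0.14, 14.25, 0, 0, 0, -0.4, 0.02, -0.14, 14.25, 0, 0, 0, -0.4])

```text
clock: 36.98
tool_pos: [571.6, -68.3, 265.5]
ee_rot: [-3.141, 0.001, -3.097]
wrist_force: [0.7, 0.3, -1.5]
grip_width: 43.5
grasp_force: 20.0
```

Run:
```python
from h import *; import m
P=[];F=[]
for i in range(3): s=robot.read_state(); P.append(s['tool_pos']); F.append(s['wrist_force']); f=grab('wrist')
print(np.mean(P,0),np.mean(F,0))
```

```text
[571.56032434 -68.2794644  265.40426721] [ 0.12229434  0.6844961  -1.03105899]
```

Nudge +0.8 mm in y and touch down.

servo_tool(increments=[0.02, 0.07, 0.05, 0, 0, 0, -0.4, 0.02, 0.07, 0.1, 0, 0, 0, -0.4, 0.02, 0.07, 0.15, 0, 0, 0, -0.4, 0.02, 0.07, 0.15, 0, 0, 0, -0.4, 0.02, 0.07, 0.15, 0, 0, 0, -0.4])

```text
clock: 37.75
tool_pos: [571.3, -67.6, 263.9]
ee_rot: [-3.142, 0.0, -3.097]
wrist_force: [-1.4, 0.5, 5.1]
grip_width: 44.0
grasp_force: 20.0
```

servo_tool(increments=[0, 0, 0, 0, 0, 0, 0, 0, 0, 0, 0, 0, 0, 0.3, 0, 0, 0, 0, 0, 0, 0.45, 0, 0, 0, 0, 0, 0, 0.45, 0, 0, -3, 0, 0, 0, 0.45, 0, 0, -8, 0, 0, 0, 0.45, 0, 0, -13, 0, 0, 0, 0.45, 0, 0, -16, 0, 0, 0, 0.45, 2, 4, -18, 0, 0, 0, 0.45, 2, 4, -18, 0, 0, 0, 0.45, 2, 4, -18, 0, 0, 0, 0.45])

```text
clock: 39.12
tool_pos: [549.6, -28.6, 443.0]
ee_rot: [-3.141, -0.0, -3.097]
wrist_force: [0.3, -0.0, 0.3]
grip_width: 67.4
grasp_force: 0.0
```

Run:
```python
from h import *; import m
f=grab('wrist'); save(f,'w8.png'); p=cloud(f); z=p[...,2]; h=cv2.cvtColor(f['img'],cv2.COLOR_RGB2HSV).astype(int);S=h[...,1];V=h[...,2];H=h[...,0]
v,u=np.mgrid[0:480,0:640]; ok=(f['depth']>0)&(v<300)&(p[...,0]>510)&(p[...,0]<620)
L=ok&(p[...,1]<-25)&(p[...,1]>-120); B=ok&(p[...,1]>-25)&(p[...,1]<70)
m.rep('leg',L&(z>126)&(z<136),p); m.rep('legfoot',L&(z>16)&(z<25),p); m.rep('cork',L&(z>8)&(z<16)&(S>60),p)
m.rep('shoulder+',B&(z>85)&(z<140),p); m.rep('bottle',B&(z>20),p); m.rep('pad',B&(V<60)&(z>6)&(z<16),p)
c=grab('scene'); save(c,'c2.png'); p=cloud(c); z=p[...,2]; h=cv2.cvtColor(c['img'],cv2.COLOR_RGB2HSV)
m.rep('tin',(p[...,0]>640)&(p[...,0]<710)&(p[...,1]<-85)&(p[...,1]>-160)&(z>42)&(z<52),p); print(robot.read_state()['tool_pos'])
```

```text
leg 1835 px [275. 241.] med [570.4 -67.9 131.2] rect [571.2 -68. ] [43.5 43.2] 28.0 z [129.2 132.6]
legfoot 140 px [291. 203.] med [554.3 -58.7  23.5] rect [561.4 -63.4] [46.8 26.2] 63.7 z [16.3 24.9]
cork 845 px [292. 203.] med [553.4 -51.5  11.2] rect [571.7 -67.9] [60.2 60.7] 6.1 z [ 9.1 13.4]
shoulder+ 2189 px [366. 227.] med [557.7  13.8 111.3] rect [562.5  16.6] [48.5 49.1] 7.1 z [ 89.7 136.4]
bottle 2677 px [364. 223.] med [554.8  12.4 109.8] rect [562.3  16.3] [49.  49.6] 7.1 z [ 32.8 136.2]
pad 287 px [353. 195.] med [543.    7.2  11.3] rect [552.2  12.3] [35.  58.4] 27.4 z [ 9.7 13.1]
tin 254 px [261. 277.] med [ 675.  -121.2   43.2] rect [ 673.8 -119.6] [45.3 44.7] 62.9 z [42.  45.5]
[549.79160481 -28.97077926 442.54801567]
```

View pics/w8.png

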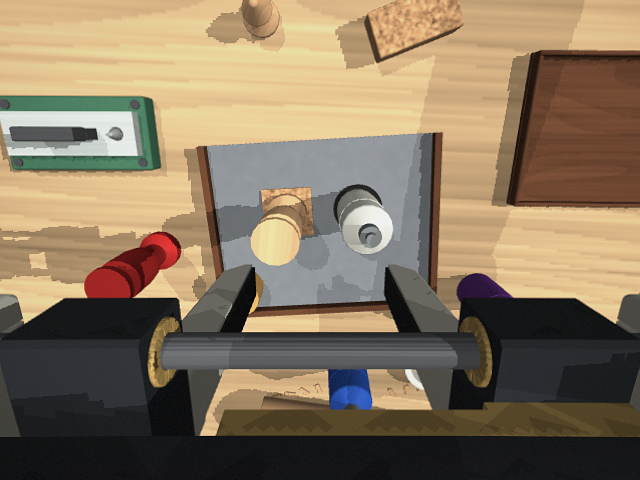

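View pics/c2.png

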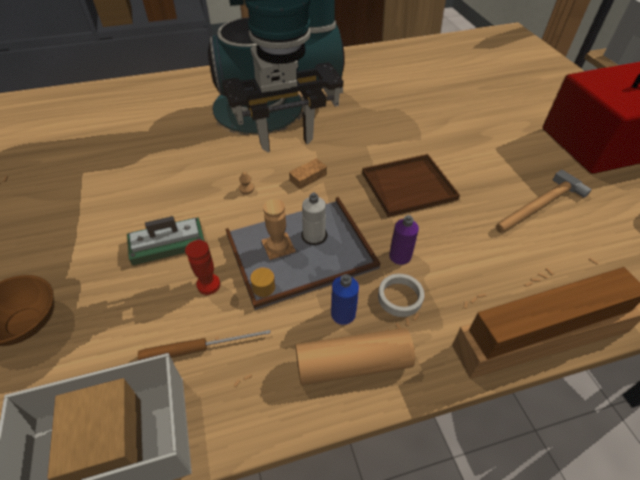

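Both pictures show the leg upright on the cork at (280,230) and the bottle upright on the round pad at (362,220). The measured centring error is at most about 1.5 mm. The template is seated on the fixture at (165,238), the tin has not moved, and the gripper is clear.

```bash
python3 -c "
from workcell import robot
print(robot.finish_job())"
```

```text
the job is handed in; nothing more can be done
None
```

The job is handed in at about 39 s of the allowed 112 s: the template lies flat on the fixture pins, the bottle and leg are back upright within about 1.5 mm of their pad centres, and the tin was left alone.

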